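# Run a fingertip along the tally flags to clear them

## Task

Clear the inspection tally for the next part: run the fingertips along the curved row of orange flags from the blue end to the yellow end, tipping the flags over one after another until all five lie down towards the yellow end. Only brush them lightly; do not shift or lift the tally, leave the ring and the rollers on it and everything else on the granite where they are, and finish clear of everything.

Things in the scene. Friction and masses are not known exactly. Their poses are not given: they have to be found in the camera images.
- tally: inspection tally: loose aluminium plate 110 mm (its x) by 250 (its y), 12 thick, about 2 kg, on the granite; origin at the centre of its underside, z up. Five orange tip-over flags stand on it in a curved row: an arc of radius 140 mm centred at (-120, 0) mm in its frame, bulging to +x, the flags at 40, 20, 0, -20, -40 degrees about that centre (from its x axis, positive towards +y)
- blue_end (a point): blue dot, 18 mm across, painted on the plate's top on the same arc at +54 degrees: the blue end of the row, 34 mm along the arc before flag 1
- yellow_end (a point): yellow dot, 18 mm across, painted on the plate's top on the same arc at -54 degrees: the yellow end of the row, 34 mm along the arc after flag 5
- flag1 (a joint): tipping angle of flag 1 (the first, at the blue end), rad: 0 = standing, leaning back towards the blue end on its stop; 0.25 = upright; 1.7 = down towards the yellow end on its stop. Orange tab 18 mm wide across the row, 4 thick, top 30 mm from the hinge (47 mm above the granite). Under 0.5 N at the top tips it; past upright it falls by its own weight
- flag1_hinge (a point): point on the hinge axis of flag 1, at the middle of its width, on the arc, 18 mm above the plate's underside; flags are 49 mm apart along the arc
- flag2 (a joint): tipping angle of flag 2 (counted from the blue end), rad: 0 = standing, leaning back towards the blue end on its stop; 0.25 = upright; 1.7 = down towards the yellow end on its stop. Orange tab 18 mm wide across the row, 4 thick, top 30 mm from the hinge (47 mm above the granite). Under 0.5 N at the top tips it; past upright it falls by its own weight
- flag2_hinge (a point): point on the hinge axis of flag 2, at the middle of its width, on the arc, 18 mm above the plate's underside; flags are 49 mm apart along the arc
- flag3 (a joint): tipping angle of flag 3 (counted from the blue end), rad: 0 = standing, leaning back towards the blue end on its stop; 0.25 = upright; 1.7 = down towards the yellow end on its stop. Orange tab 18 mm wide across the row, 4 thick, top 30 mm from the hinge (47 mm above the granite). Under 0.5 N at the top tips it; past upright it falls by its own weight
- flag3_hinge (a point): point on the hinge axis of flag 3, at the middle of its width, on the arc, 18 mm above the plate's underside; flags are 49 mm apart along the arc
- flag4 (a joint): tipping angle of flag 4 (counted from the blue end), rad: 0 = standing, leaning back towards the blue end on its stop; 0.25 = upright; 1.7 = down towards the yellow end on its stop. Orange tab 18 mm wide across the row, 4 thick, top 30 mm from the hinge (47 mm above the granite). Under 0.5 N at the top tips it; past upright it falls by its own weight
- flag4_hinge (a point): point on the hinge axis of flag 4, at the middle of its width, on the arc, 18 mm above the plate's underside; flags are 49 mm apart along the arc
- flag5 (a joint): tipping angle of flag 5 (the last, at the yellow end), rad: 0 = standing, leaning back towards the blue end on its stop; 0.25 = upright; 1.7 = down towards the yellow end on its stop. Orange tab 18 mm wide across the row, 4 thick, top 30 mm from the hinge (47 mm above the granite). Under 0.5 N at the top tips it; past upright it falls by its own weight
- flag5_hinge (a point): point on the hinge axis of flag 5, at the middle of its width, on the arc, 18 mm above the plate's underside; flags are 49 mm apart along the arc
- brass_ring: brass-coloured sample ring, 36 mm across, 20 high, lying loose on the tally's plate inside the curve of the row; origin at the centre of its underside; to be left alone
- roller_a: steel roller, 20 mm across, 24 high, standing loose on the plate outside the curve at the blue end; origin at the centre of its underside; to be left alone
- roller_b: steel roller, 20 mm across, 24 high, standing loose on the plate outside the curve at the yellow end; origin at the centre of its underside; to be left alone
- steel_ring: steel setting ring, 50 mm across, 15 high, loose on the granite; origin at the centre of its underside; to be left alone
- loupe: black loupe, 39 mm across, 38 high, loose on the granite; origin at the centre of its underside; to be left alone
- oil_bottle: small brown dropper bottle, 34 mm across, 102 high, loose on the granite; origin at the centre of its underside; to be left alone
- pen: white marker pen, 135 mm long, 17 thick, lying loose on the granite; origin at its middle on the underside, length along its y axis; to be left alone

How it is judged:
By the outcome, as a careful person would: the job done as asked, in the order asked, and still so for the second after the job is handed in, with the robot touching nothing.
It also fails if it takes over 40 s, if anything falls off the work surface, if the arm or the gripper's body presses on something with over 40 N, if the wrist force passes 120 N, or if a joint passes its speed limit or range.

## Robot

A 7-joint arm with a two-finger parallel gripper is mounted at the origin on a cart in front of the work surface, level with it; the furniture and walls round the work are solid. World frame = base frame: x ahead of the robot, y to its left, z up, the work surface at z = 0. Lengths are in m, angles in rad, forces in N, time in s.
With the tool pointing down it reaches from about 0.425 to 0.825 m from the base axis. Payload 3.6 kg.
Tool frame: the origin (TCP) lies on the centre line of the jaws, within the pads' length; the fingertips stand 11 mm ahead of it and the grasp point (between the pads) lies 8 mm behind it; z points along the fingers, y is the line along which they close (so a half turn about z gives the same grasp; the last joint's range is limited). The gripper opens to 85 mm and grips with 20 to 120 N. Pads are 22 mm wide; open, the fingers measure 114 mm over their backs; the gripper's body (76 mm by 85 mm) begins 54 mm behind the grasp point. The pads swing forward as they close: fully open they stand 13 mm farther back than shut.
Start: joints at [-1.157, 0.615, -0.013, 1.423, 0.008, 1.103, -0.04], TCP at [0.277, 0.588, 0.242] pointing down, gripper open.
Joint ranges: [-3.12, 3.12], [-0.3, 2.06], [-1.34, 1.32], [0.26, 2.42], [-1.36, 4.5], [0.01, 1.98], [-2.84, 2.84]. Speed limits (rad/s): [2.79, 2.79, 3.14, 3.14, 3.14, 3.14, 3.14].

## Interface

Orientations are given as a rotation vector (axis times angle).
In Python, from plant import readout, cams, arm gives the robot as it stands.
- The arm moves only by the tool arm_command, never from a script. Its argument "plan" is a list of rows, each a list of 3 entries, a list of its own where there are three numbers: the shift along the tool's x, y, z in units of 25 cm (1.0 is 25 cm), then the turn about the tool's z in units of 45 degrees (1.0 is 45 degrees), then the finger opening in mm, from 0 to 85.4. In form: [[[tx, ty, tz], twist, grip], ...]. A call has 1 to 5 rows; each row shifts and turns the commanded pose from where the row before left it, along the tool's axes as they then stand; what a row does not reach is not made up. A row lasts 1/10 s, in which the tool goes at most 50 mm and 8.59 degrees, less where a joint would pass 70% of its speed; a pose out of reach is approached as far as the arm can. A call with a number of a shift or a turn outside -1 to 1 is refused whole. A call with a gripper value outside its range is refused whole. The fingers move at their own pace and stop on an object; "force" is the grip in N (left out, the last holds). Time passes only in rows, so rows that do not move let the fingers close. It gives the time, the measured TCP pose, the force, the opening and the grip force at its end, in the units of the state.
- readout.read_state(): the state, without advancing time (a new reading comes with each control period).
- cams.read_camera(name): name is "scene" or "top"; returns a dict with "frame" (420x560x3 uint8, red, green, blue), "fx", "fy", "cx", "cy" (pixels), "dist" ([k1, k2, p1, p2, k3] as OpenCV has them; the pictures are not rectified), "eye" and "orientation" of the camera in the world. Camera axes: x right, y up, looking along -z (the intrinsics and any distortion apply to the point x, -y, -z); pixel columns grow to the right and rows downward; lengths in m; the calibration is good to about 2 mm. A picture is of the moment at which its call begins. There is no depth.
- arm.close_job(): hands the job in; it is judged then, once.
The state is a dict: "t": time; "joints": joint angles; "qd": joint speeds; "tau": joint torques, N m; "position": TCP position; "eef_rot": TCP orientation; "force": force on the tool from outside, world axes, zero at the start; "torque": the same for the moment, N m; "finger_gap": opening from 0.0 (shut) to 1.0 (fully open); "grasp_force": force on a finger pad.
Only numpy, scipy, OpenCV 4.12 (cv2) and the standard library are available. Lean on these libraries where they do the work, as an engineer would, in place of code of your own. Each camera call takes 0.05 s, during which the arm holds its last target. There are 200 camera calls.

## Working session

There is one attempt and no reset: what is moved stays moved. The work goes in short steps, Python scripts to look and compute and a tool call to move; the robot and the scene stay as the last step left them, time stands still between calls to the robot, and variables do not carry over. Pictures are saved under pics/ and viewed, at most 10 in all, crops included, and the job is handed in when it is done.

Besides the shell and the picture viewer there is one more tool, called after ">>>" in YAML: its name, and indented under it one key for each argument. arm_command: Moves the arm, as the interface text tells. Shifts and turns lie within -1 to 1; 1 stands for 25 cm of shift or 45 degrees of turn. Its arguments: {"type":"object","properties":{"plan":{"type":"array","items":{"type":"array"}},"force":{"type":"number"}},"required":["plan"]}

```bash
mkdir -p pics; python3 - <<'E'
from plant import readout,cams
import cv2,numpy as np
s=readout.read_state();print(s['t'],s['position'],s['eef_rot'],s['finger_gap'],s['force'])
for n in('scene','top'):
    c=cams.read_camera(n);cv2.imwrite(f'pics/{n}0.png',c['frame'][:,:,::-1]);print(n,[c[k] for k in('fx','fy','cx','cy','dist','eye','orientation')])
E
```

```text
0.0 [0.27641923 0.58745504 0.24110688] [-0.6850847  -3.06542896  0.00407411] 1.001395770399927 [-1.143848   -0.21869317 -0.08651183]
scene [429.15760593507184, 429.15760593507184, 281.18780579847584, 209.777626998637, array([-0.06924966,  0.        ,  0.        ,  0.        ,  0.        ]), array([ 0.14775728, -0.76430195,  0.59879562]), array([ 0.96946928, -0.22433746, -0.45824439])]
top [432.55367907393804, 432.55367907393804, 277.4358312506078, 215.923225357431, array([-0.06981553,  0.        ,  0.        ,  0.        ,  0.        ]), array([ 0.32649655, -0.01978835,  1.13881764]), array([ 0.15002142, -0.13609064, -1.58437336])]
```

View pics/top0.png

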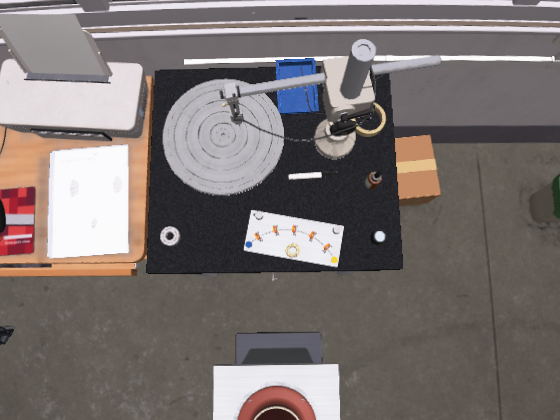

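View pics/scene0.png

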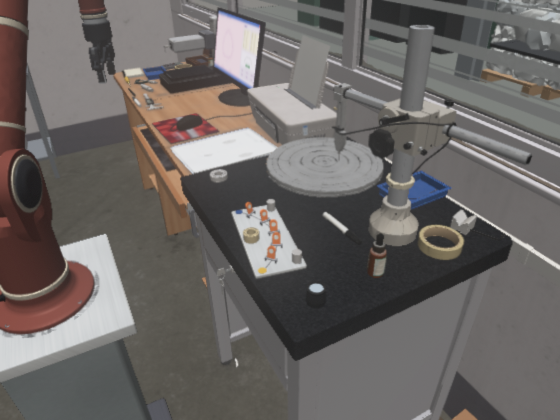

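The top view shows the plate, with its blue dot near (249,244), its yellow dot near (334,260) and the flags bulging upward, away from the robot. Next I measure the dots, the orange flags and the plate outline.

```bash
cat > h.py <<'E'
import cv2,numpy as np
from scipy.spatial.transform import Rotation as R
from plant import cams,readout
def ray(c,px):
    K=np.array([[c['fx'],0,c['cx']],[0,c['fy'],c['cy']],[0,0,1]])
    p=cv2.undistortPoints(np.array(px,float).reshape(-1,1,2),K,c['dist']).reshape(-1,2)
    return R.from_rotvec(c['orientation']).apply(np.c_[p[:,0],-p[:,1],-np.ones(len(p))])
def plane(c,px,z):
    d=ray(c,px);e=np.array(c['eye']);return e+d*((z-e[2])/d[:,2])[:,None]
def blobs(c,lo,hi,amin,roi):
    m=cv2.inRange(cv2.cvtColor(c['frame'],cv2.COLOR_RGB2HSV),np.array(lo),np.array(hi))
    k=np.zeros_like(m);x0,y0,x1,y1=roi;k[y0:y1,x0:x1]=m[y0:y1,x0:x1]
    n,_,st,ce=cv2.connectedComponentsWithStats(k);return [(st[i,4],ce[i]) for i in range(1,n) if st[i,4]>=amin]
ROI={'top':(235,200,355,275),'scene':(220,190,310,285)}
E
python3 - <<'E'
from h import *
for n in('top','scene'):
    c=cams.read_camera(n);print(n)
    for nm,lo,hi,z in(('blue',(100,120,60),(125,255,255),.012),('yellow',(21,150,150),(32,255,255),.012),('orange',(3,150,120),(17,255,255),.03)):
        for a,p in blobs(c,lo,hi,5,ROI[n]): print(nm,a,p.round(1),plane(c,p,z)[0].round(4))
    x0,y0,x1,y1=ROI[n]
    g=cv2.inRange(c['frame'],np.array([150]*3),np.array([255]*3));k=np.zeros_like(g);k[y0:y1,x0:x1]=g[y0:y1,x0:x1]
    cs=max(cv2.findContours(k,0,2)[0],key=cv2.contourArea);b=cv2.boxPoints(cv2.minAreaRect(cs)) 
    if n=='top': print(plane(c,b,.012).round(4))
    cv2.imwrite(f'pics/{n}1.png',cv2.resize(c['frame'][y0:y1,x0:x1,::-1],None,fx=6,fy=6,interpolation=2))
E
```

```text
top
blue 27 [248.5 244.1] [0.46   0.0656 0.012 ]
yellow 28 [333.8 259.5] [ 0.4155 -0.1562  0.012 ]
orange 13 [274.2 229.4] [ 0.495  -0.0026  0.03  ]
orange 14 [293.1 228.9] [ 0.4955 -0.0517  0.03  ]
orange 14 [310.9 234.9] [ 0.4789 -0.0973  0.03  ]
orange 11 [256.8 236.2] [0.4781 0.0425 0.03  ]
orange 11 [325.8 246.2] [ 0.4488 -0.1349  0.03  ]
[[ 0.4435  0.0799  0.012 ]
 [ 0.5536  0.0602  0.012 ]
 [ 0.5044 -0.1873  0.012 ]
 [ 0.396  -0.1637  0.012 ]]
scene
blue 8 [238.5 211.5] [0.4591 0.0675 0.012 ]
yellow 12 [261.8 270.1] [ 0.4149 -0.1555  0.012 ]
orange 7 [246.6 204. ] [0.4801 0.0627 0.03  ]
orange 10 [263.3 217.8] [ 0.4896 -0.0113  0.03  ]
orange 13 [273.1 228.2] [ 0.4908 -0.0592  0.03  ]
orange 14 [275.9 241.1] [ 0.4742 -0.1046  0.03  ]
orange 5 [272.  247.6] [ 0.4567 -0.1204  0.03  ]
orange 14 [270.9 255.1] [ 0.4433 -0.1416  0.03  ]
```

View pics/top1.png

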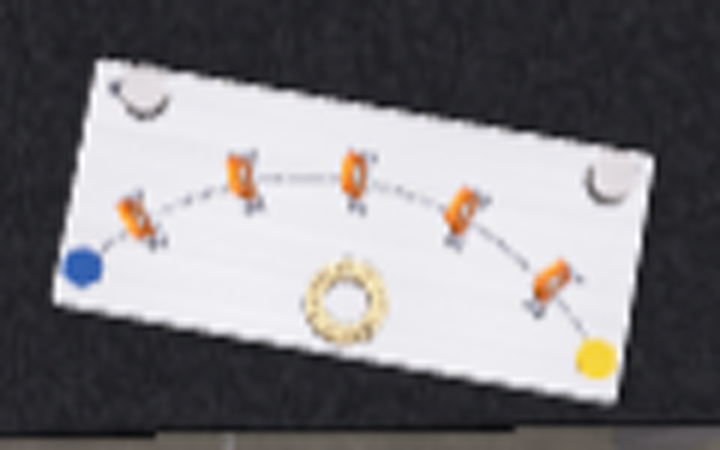

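>>> arm_command:
  plan:
    - [[-0.103,-0.105,0],0,0]
    - [[-0.103,-0.105,0],0,0]
    - [[-0.103,-0.105,0],0,0]
    - [[-0.103,-0.105,0],0,0]
    - [[-0.103,-0.105,0],0,0]
  force: 20

```text
t: 0.7
position: [0.3376, 0.413, 0.2422]
eef_rot: [0.685, 3.066, -0.0]
force: [0.9, -0.7, -0.6]
finger_gap: 0.143
grasp_force: 0.0
```

>>> arm_command:
  plan:
    - [[-0.103,-0.105,0],0,0]
    - [[-0.103,-0.105,0],0,0]
    - [[-0.103,-0.105,0],0,0]
    - [[-0.103,-0.105,0],0,0]
    - [[-0.103,-0.105,0],0,0]

```text
t: 1.2
position: [0.3982, 0.2395, 0.2424]
eef_rot: [0.685, 3.066, 0.0]
force: [0.5, 0.0, -0.5]
finger_gap: -0.001
grasp_force: 0.0
```

>>> arm_command:
  plan:
    - [[-0.103,-0.105,0],0,0]
    - [[-0.103,-0.105,0],0,0]
    - [[-0.103,-0.105,0],0,0]
    - [[-0.103,-0.105,0],0,0]
    - [[-0.103,-0.105,0],0,0]

```text
t: 1.7
position: [0.4589, 0.066, 0.2424]
eef_rot: [0.685, 3.066, 0.0]
force: [1.4, 0.6, -0.4]
finger_gap: -0.001
grasp_force: 0.0
```

>>> arm_command:
  plan:
    - [[0,0,0],0.12,0]
    - [[0,0,0],0.12,0]
    - [[0,0,0],0.12,0]
    - [[0,0,0],0.13,0]
    - [[0,0,0],0,0]

```text
t: 2.2
position: [0.4585, 0.0674, 0.2422]
eef_rot: [-1.259, -2.878, 0.0]
force: [0.0, -0.4, 0.1]
finger_gap: 0.004
grasp_force: 0.0
```

```bash
cat > st.py <<'E'
from h import *
B=np.array([.4593,.0665]);C=np.array([.3566,-.0286])
def st(tgt=None,z=None):
    s=readout.read_state();p=s['position'];r=R.from_rotvec(s['eef_rot']);m=r.as_matrix()
    print('t',round(s['t'],2),'p',p.round(4),'xhead',np.degrees(np.arctan2(m[1,0],m[0,0])).round(2),'ztool',m[:,2].round(3),'gap',round(s['finger_gap'],3),'F',s['force'].round(2))
    d=p[:2]-C;print('radius',np.linalg.norm(d).round(4),'ang',(np.degrees(np.arctan2(d[1],d[0]))+11.2).round(2))
    if tgt is not None: print('units to target',(r.inv().apply(np.r_[tgt,z]-p)/.25).round(4))
if __name__=='__main__':
    st(B,.051)
    c=cams.read_camera('scene')
    import sys
    cv2.imwrite('pics/'+sys.argv[1],cv2.resize(c['frame'][130:300,180:340,::-1],None,fx=3.5,fy=3.5,interpolation=2))
E
python3 st.py s2.png
```

```text
t 2.2 p [0.4585 0.0674 0.2422] xhead 132.76 ztool [-0. -0. -1.] gap 0.004 F [ 0.   -0.37  0.06]
radius 0.14 ang 54.51
units to target [-5.000e-03  2.000e-04  7.649e-01]
```

View pics/s2.png

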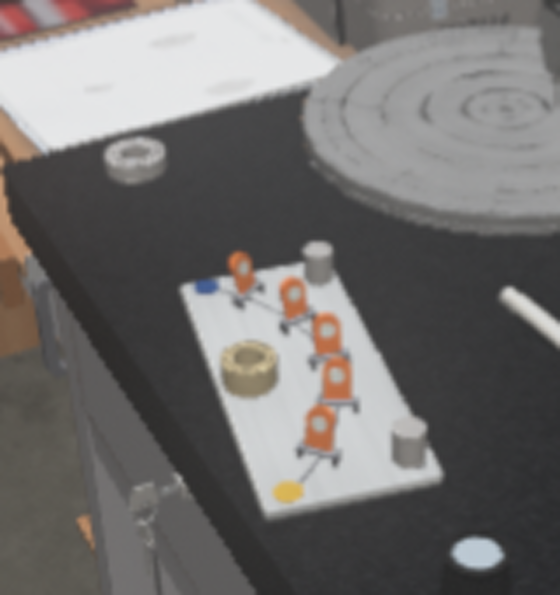

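All five flags stand, with blue at crop (206,286) and yellow at (288,491). I lower to TCP z of about 0.09 and check where the fingertips are.

>>> arm_command:
  plan:
    - [[-0.002,0,0.15],0,0]
    - [[0,0,0.15],0,0]
    - [[0,0,0.15],0,0]
    - [[0,0,0.15],0,0]
    - [[0,0,0],0,0]

```text
t: 2.75
position: [0.4557, 0.0667, 0.0887]
eef_rot: [-1.253, -2.872, 0.009]
force: [-0.3, -0.1, 0.2]
finger_gap: -0.0
grasp_force: 0.0
```

```bash
python3 st.py s3.png; python3 - <<'E'
from h import *
# pixel in crop of expected points along the tool axis
c=cams.read_camera('scene');p=readout.read_state()['position']
K=np.array([[c['fx'],0,c['cx']],[0,c['fy'],c['cy']],[0,0,1]])
for dz in(0,-.011,-.024):
    q=R.from_rotvec(c['orientation']).inv().apply(p+[0,0,dz]-c['eye'])*[1,-1,-1]
    u=cv2.projectPoints(q.reshape(1,3),np.zeros(3),np.zeros(3),K,c['dist'])[0].ravel();print(dz,((u-[180,130])*3.5).round(1))
E
```

```text
t 2.75 p [0.4557 0.0667 0.0887] xhead 132.86 ztool [-0.01  -0.002 -1.   ] gap -0.0 F [-0.32 -0.11  0.15]
radius 0.1375 ang 55.07
units to target [-0.0111  0.0114  0.1505]
0 [196.2 186.7]
-0.011 [197.4 200.7]
-0.024 [198.9 217.1]
```

View pics/s3.png

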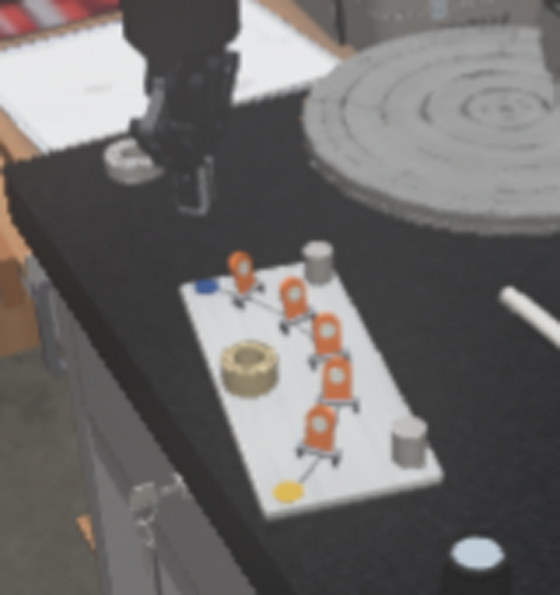

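The fingertip shows at about crop (196,207), which agrees with 11 mm ahead of the TCP when shut. I let the arm settle and lower further.

>>> arm_command:
  plan:
    - [[0,0,0.04],0,0]
    - [[0,0,0.04],0,0]
    - [[0,0,0],0,0]
    - [[0,0,0],0,0]

```text
t: 3.25
position: [0.4591, 0.0671, 0.0726]
eef_rot: [1.258, 2.878, 0.0]
force: [-0.5, -0.5, -0.5]
finger_gap: 0.002
grasp_force: 0.0
```

```bash
python3 -c "
from st import *
st(B,.051)"
```

```text
t 3.25 p [0.4591 0.0671 0.0726] xhead 132.77 ztool [ 0.  0. -1.] gap 0.002 F [-0.46 -0.53 -0.5 ]
radius 0.1402 ang 54.25
units to target [-0.0024 -0.0009  0.0865]
```

>>> arm_command:
  plan:
    - [[0,0,0.029],0.033,0]
    - [[0,0,0.029],0,0]
    - [[0,0,0.028],0,0]
    - [[0,0,0],0,0]
    - [[0,0,0],0,0]

```text
t: 3.75
position: [0.4587, 0.067, 0.0504]
eef_rot: [-1.296, -2.861, 0.001]
force: [0.1, 0.2, -0.5]
finger_gap: -0.001
grasp_force: 0.0
```

```bash
python3 -c "
from st import *
st(B,.051)"
```

```text
t 3.75 p [0.4587 0.067  0.0504] xhead 131.27 ztool [-0.001 -0.    -1.   ] gap -0.001 F [ 0.06  0.23 -0.45]
radius 0.1399 ang 54.31
units to target [-0.003   0.0005 -0.0022]
```

>>> arm_command:
  plan:
    - [[-0.0293,0,0],0.0667,0]
    - [[-0.0293,0,0],0.0667,0]
    - [[-0.0293,0,0],0.0667,0]
    - [[-0.0293,0,0],0.0667,0]
    - [[-0.0293,0,0],0.0667,0]

```text
t: 4.25
position: [0.4805, 0.0364, 0.0509]
eef_rot: [1.665, 2.664, 0.0]
force: [0.7, -0.0, -0.8]
finger_gap: 0.0
grasp_force: 0.0
```

```bash
python3 -c "
from st import *
st(B,.051)"; python3 st.py s4.png
```

```text
t 4.25 p [0.4805 0.0364 0.0509] xhead 115.98 ztool [ 0. -0. -1.] gap 0.0 F [ 0.65 -0.01 -0.84]
radius 0.14 ang 38.88
units to target [ 0.1454 -0.0236 -0.0005]
t 4.25 p [0.4805 0.0364 0.0509] xhead 115.98 ztool [ 0. -0. -1.] gap 0.0 F [ 0.65 -0.01 -0.84]
radius 0.14 ang 38.88
units to target [ 0.1454 -0.0236 -0.0005]
```

View pics/s4.png

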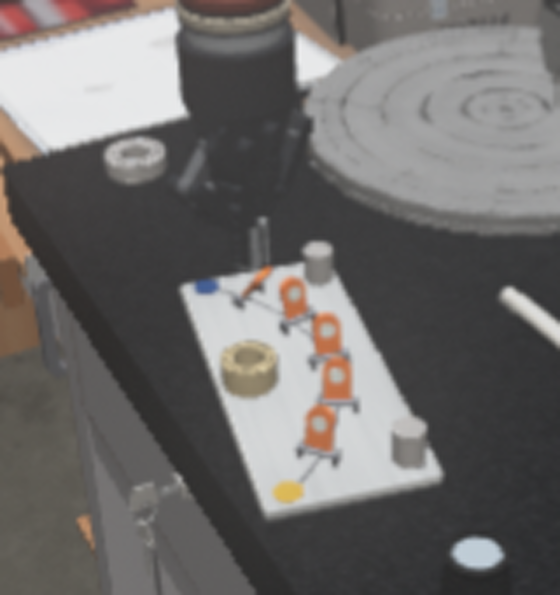

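Flag 1, at crop (256,285), has tipped toward yellow, the plate is unmoved and the tracking is exact. I continue the sweep.

>>> arm_command:
  plan:
    - [[-0.0293,0,0],0.0667,0]
    - [[-0.0293,0,0],0.0667,0]
    - [[-0.0293,0,0],0.0667,0]
    - [[-0.0293,0,0],0.0667,0]
    - [[-0.0293,0,0],0.0667,0]

```text
t: 4.8
position: [0.4928, 0.0023, 0.0508]
eef_rot: [-1.998, -2.424, 0.0]
force: [-0.3, -0.7, 1.2]
finger_gap: -0.004
grasp_force: 0.0
```

>>> arm_command:
  plan:
    - [[-0.0293,0,0],0.0667,0]
    - [[-0.0293,0,0],0.0667,0]
    - [[-0.0293,0,0],0.0667,0]
    - [[-0.0293,0,0],0.0667,0]
    - [[-0.0293,0,0],0.0667,0]

```text
t: 5.3
position: [0.496, -0.0341, 0.0508]
eef_rot: [-2.298, -2.142, 0.0]
force: [0.4, -0.3, 0.0]
finger_gap: -0.002
grasp_force: 0.0
```

```bash
python3 st.py s5.png
```

```text
t 5.3 p [ 0.496  -0.0341  0.0508] xhead 85.99 ztool [-0. -0. -1.] gap -0.002 F [ 0.41 -0.34  0.03]
radius 0.1395 ang 8.96
units to target [ 0.391  -0.1744 -0.0008]
```

View pics/s5.png

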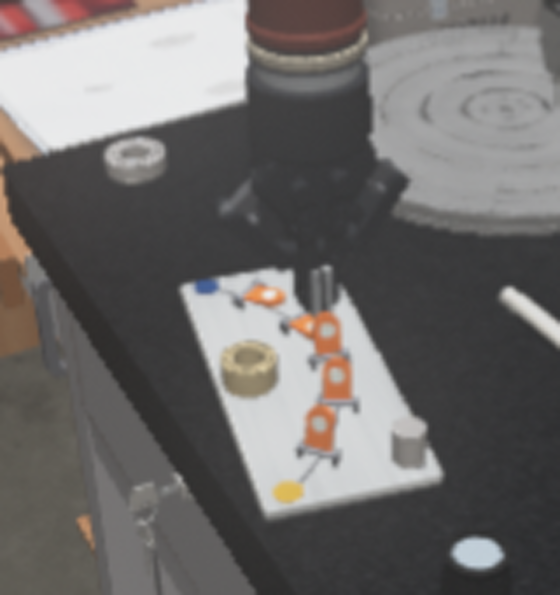

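Flags 1 and 2 lie down, at crop (265,294) and (302,326), and the fingertip is just behind flag 3. The plate corners are unmoved, so I continue.

>>> arm_command:
  plan:
    - [[-0.0293,0,0],0.0667,0]
    - [[-0.0293,0,0],0.0667,0]
    - [[-0.0293,0,0],0.0667,0]
    - [[-0.0293,0,0],0.0667,0]
    - [[-0.0293,0,0],0.0667,0]

```text
t: 5.85
position: [0.4896, -0.0701, 0.0508]
eef_rot: [2.558, 1.824, -0.0]
force: [-0.9, 0.5, 0.2]
finger_gap: 0.003
grasp_force: 0.0
```

>>> arm_command:
  plan:
    - [[-0.0293,0,0],0.0667,0]
    - [[-0.0293,0,0],0.0667,0]
    - [[-0.0293,0,0],0.0667,0]
    - [[-0.0293,0,0],0.0667,0]
    - [[-0.0293,0,0],0.0667,0]

```text
t: 6.35
position: [0.4742, -0.1031, 0.0508]
eef_rot: [2.774, 1.474, -0.0]
force: [-0.6, -0.6, 0.6]
finger_gap: -0.001
grasp_force: 0.0
```

```bash
python3 -c "
from st import *
st()"
```

```text
t 6.35 p [ 0.4742 -0.1031  0.0508] xhead 55.98 ztool [-0. -0. -1.] gap -0.001 F [-0.6  -0.61  0.62]
radius 0.1392 ang -21.15
```

>>> arm_command:
  plan:
    - [[-0.0293,0,0],0.0667,0]
    - [[-0.0293,0,0],0.0667,0]
    - [[-0.0293,0,0],0.0667,0]
    - [[-0.0293,0,0],0.0667,0]
    - [[-0.0293,0,0],0.0667,0]

```text
t: 6.85
position: [0.4508, -0.1311, 0.0508]
eef_rot: [2.943, 1.1, 0.0]
force: [0.2, 0.5, -0.5]
finger_gap: -0.001
grasp_force: 0.0
```

>>> arm_command:
  plan:
    - [[-0.0293,0,0],0.0667,0]
    - [[-0.0293,0,0],0.0667,0]
    - [[-0.0293,0,0],0.0667,0]
    - [[-0.0293,0,0],0.0667,0]
    - [[-0.0293,0,0],0.0667,0]

```text
t: 7.35
position: [0.4208, -0.152, 0.0508]
eef_rot: [3.061, 0.706, -0.0]
force: [0.2, -0.4, 0.6]
finger_gap: -0.002
grasp_force: 0.0
```

>>> arm_command:
  plan:
    - [[-0.0293,0,0],0.0667,0]
    - [[0,0,0],0,0]

```text
t: 7.55
position: [0.4134, -0.1555, 0.0508]
eef_rot: [-3.078, -0.627, 0.002]
force: [0.2, 0.9, 0.1]
finger_gap: 0.004
grasp_force: 0.0
```

```bash
python3 st.py s6.png
```

```text
t 7.55 p [ 0.4134 -0.1555  0.0508] xhead 23.02 ztool [-0.001 -0.    -1.   ] gap 0.004 F [0.15 0.89 0.14]
radius 0.139 ang -54.66
units to target [ 0.516  -0.7454 -0.0009]
```

View pics/s6.png

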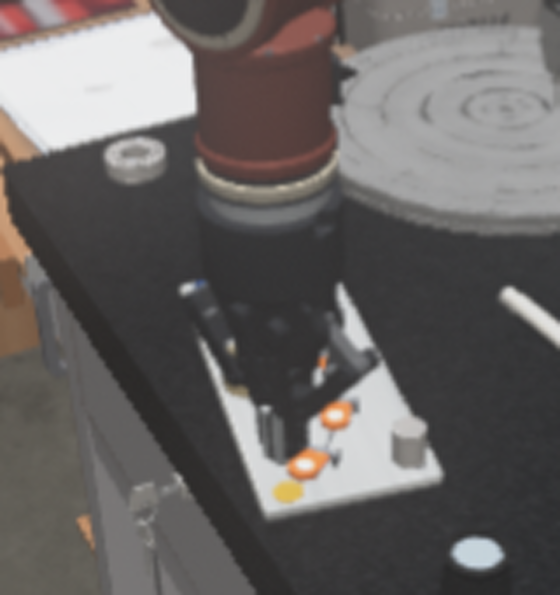

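Flags 4 and 5 lie down, at crop (338,415) and (306,464), and the tool is over the yellow end. I raise it clear and check the whole scene.

>>> arm_command:
  plan:
    - [[0,0,-0.1],0,0]
    - [[0,0,-0.16],0,0]
    - [[0,0,-0.16],0,0]
    - [[0,0,-0.16],0,0]
    - [[0,0,-0.16],0,0]

```text
t: 8.1
position: [0.4147, -0.1545, 0.2374]
eef_rot: [-3.077, -0.633, 0.0]
force: [1.4, 0.2, -0.2]
finger_gap: -0.003
grasp_force: 0.0
```

>>> arm_command:
  plan:
    - [[0,0,0],0,0]
    - [[0,0,0],0,0]
    - [[0,0,0],0,0]
    - [[0,0,0],0,0]
    - [[0,0,0],0,0]

```text
t: 8.6
position: [0.4142, -0.1547, 0.2349]
eef_rot: [-3.077, -0.632, 0.004]
force: [-0.3, -0.7, 0.5]
finger_gap: 0.002
grasp_force: 0.0
```

```bash
python3 st.py s7.png; python3 - <<'E'
from h import *
c=cams.read_camera('scene')
for nm,lo,hi in(('blue',(100,120,60),(125,255,255)),('yellow',(21,150,150),(32,255,255))):
    for a,p in blobs(c,lo,hi,5,ROI['scene']): print(nm,a,p.round(1),plane(c,p,.012)[0].round(4))
E
```

```text
t 8.6 p [ 0.4142 -0.1547  0.2349] xhead 23.2 ztool [-0.002  0.    -1.   ] gap 0.002 F [-0.32 -0.73  0.49]
radius 0.1386 ang -54.26
units to target [ 0.516  -0.7413  0.7353]
blue 9 [238.4 211.3] [0.4593 0.0683 0.012 ]
yellow 11 [261.9 270.2] [ 0.4149 -0.1558  0.012 ]
```

View pics/s7.png

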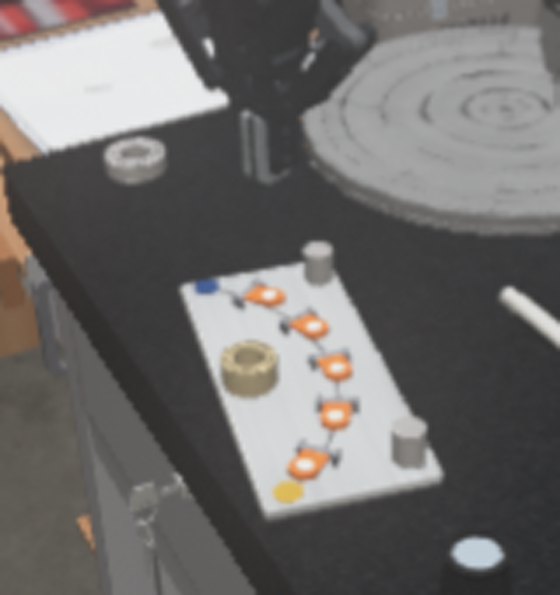

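All five flags lie towards yellow, the plate, ring and rollers are where they were, and the tool is well clear. I hand the job in.

```bash
python3 -c "
from plant import arm
print(arm.close_job())"
```

```text
the job is handed in; nothing more can be done
None
```

All five flags were tipped in order and lie towards the yellow end; the tally, ring and rollers show no movement in the final picture, the arm finished well clear, and the job was handed in at about 8.7 s.

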